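# Pack an instrument repair kit, heaviest part lowest

## Task

Pack the open carton in one centred stack, squared to the carton, heaviest part first: set the transformer on the carton's floor, then the heat sink (fins up) on the transformer. Last, take the long windowed front panel, which stands on edge in the slotted rack, lay it flat on the bench, let go, take it again by its long edges and set it flat on top of the heat sink, lengthwise like the other two. Set the parts down rather than dropping them, and leave everything else on the bench and the other two panels in the rack alone.

Things in the scene. Friction and masses are not known exactly. Their poses are not given: they have to be found in the camera images.
- carton: open cardboard carton, fixed to the bench; outside 150 (its x, the long way) x 142 (its y) x 69 high, walls and floor 5 thick, so inside 140 x 132 x 64 deep. Folded flaps hang close outside the walls. Origin: centre of its underside on the bench, z up.
- carton_floor (a point): centre of the carton's inner floor, 5 above the bench, axes as the carton
- transformer: mains transformer, steel core with copper winding, a block 66 (x) x 48 (y) x 34 high, about 0.7 kg: the heaviest. Lies on the bench; origin: centre of its underside, z up. Take it across its 48 mm width.
- heatsink: bare aluminium heat sink, 96 (x) x 54 (y) x 18 high, base plate 6 thick with 7 fins along x upward, about 0.16 kg. Lies on the bench, fins up; origin: centre of its underside. Take it across its 54 mm width.
- panel: black plastic front panel, about 60 g, the lightest: 110 long (its y) x 62 (its z) x 8 thick (its x), window 66 x 30 in the middle, 16 rail along each long edge. Stands at the start on a long edge in one of the rack slots, top edge 68 above the bench. Origin: its middle. It can stand alone on a long edge and falls flat once tipped over 8 degrees. Either face may end up.
- rack: grey plastic rack, fixed to the bench, 156 (x) x 118 (y), base 6 thick, with three slots that run along y at x = -55, 0 and +55; each slot is 12 wide between two ribs 5 thick that reach 30 above the bench. Origin: centre of its underside. Three panels stand in it, in any order; the long one with the window is wanted.
- mat: thin grey mat, 170 (x) x 220 (y), under 1 thick, a clear patch of bench nearest the robot where the panel can be laid. Origin: its centre at bench height.
- capacitor: blue capacitor can, 28 diameter, 42 tall, standing. Bystander.
- screwdriver: screwdriver lying down. Bystander.
- tape: roll of grey tape lying flat, 90 diameter, 22 tall. Bystander.
- cutter: yellow snap-off cutter lying down. Bystander.
- jar: small amber jar, 52 diameter, 60 tall. Bystander.
- multimeter: yellow multimeter lying down, 150 x 75 x 42. Bystander.
- blank_a: plain black panel without a window, only 80 long, 62 high, 8 thick, on edge in a rack slot; leave it there.
- blank_b: the other plain black panel, 80 long, 62 high, 8 thick, on edge in a rack slot; leave it there.

How it is judged:
On the way, in this order (a step that is already met when the one before it is completed fails the run):
1. the transformer lies released on the carton's floor, centred and squared (horizontal distance between transformer and carton below 0.02 m and z of transformer in the frame of carton_floor between -0.003 and 0.003 m and angle between transformer's own z axis and vertical below 0.08 rad and angle between the x axis of transformer and the x axis of carton, either way round below 0.2 rad and contact force between the fingers and transformer below 0.1 N), for 0.2 s.
2. the heat sink lies released on the transformer, fins up (horizontal distance between transformer and carton below 0.02 m and z of transformer in the frame of carton_floor between -0.003 and 0.003 m and angle between each of transformer, heatsink's own z axis and vertical below 0.08 rad and angle between the x axis of each of transformer, heatsink and the x axis of carton, either way round below 0.2 rad and horizontal distance between heatsink and transformer below 0.014 m and z of heatsink in the frame of carton_floor between 0.03 and 0.038 m and contact force between the fingers and heatsink below 0.1 N), for 0.2 s.
3. the windowed panel lies flat on the bench, let go ((angle between panel's own x axis and vertical below 0.08 rad or angle between panel's own x axis and vertical above 3.06 rad) and height (world z) of panel below 0.009 m and contact force between the fingers and panel below 0.1 N and linear speed of panel below 0.05 m/s), for 0.2 s.
At the end, for the whole second after the job is handed in: In the carton: transformer on the floor (20 mm of centre), heat sink fins up on it, windowed panel flat on the fins (centres within 14 mm of the part below); each flat within 0.08 rad, squared to the carton within 0.2 rad, resting (height 4 mm), let go and still (all of step 2 and horizontal distance between panel and heatsink below 0.014 m and z of panel in the frame of carton_floor between 0.052 and 0.06 m and (angle between panel's own x axis and vertical below 0.08 rad or angle between panel's own x axis and vertical above 3.06 rad) and angle between the y axis of panel and the x axis of carton, either way round below 0.2 rad and linear speed of each of transformer, heatsink, panel below 0.02 m/s and contact force between the fingers and transformer below 0.1 N and contact force between the fingers and panel below 0.1 N); the robot touches nothing.
It fails at once if the transformer is dropped into the carton instead of set down (horizontal distance between transformer and carton below 0.11 m and linear speed of transformer above 0.45 m/s and contact force between the fingers and transformer below 0.1 N).
It fails at once if the heat sink is dropped into the carton instead of set down (horizontal distance between heatsink and carton below 0.11 m and linear speed of heatsink above 0.45 m/s and contact force between the fingers and heatsink below 0.1 N).
It fails at once if the panel is dropped into the carton instead of set down (horizontal distance between panel and carton below 0.11 m and linear speed of panel above 0.45 m/s and contact force between the fingers and panel below 0.1 N).
It fails at once if a bystander on the bench is moved over 40 mm (distance of any of capacitor, screwdriver, tape, cutter, jar, multimeter from where it was at the start of the episode above 0.04 m).
It fails at once if one of the plain panels in the rack is moved over 40 mm (distance of any of blank_a, blank_b from where it was at the start of the episode above 0.04 m).
It also fails if it takes over 72 s, if anything falls off the work surface, if the arm or the gripper's body presses on something with over 40 N, if the wrist force passes 120 N, or if a joint passes its speed limit or range.

## Robot

A 6-joint arm with a two-finger parallel gripper is mounted at the origin on the work surface. World frame = base frame: x ahead of the robot, y to its left, z up, the work surface at z = 0. Lengths are in m, angles in rad, forces in N, time in s.
With the tool pointing down it reaches from about 0.275 to 0.725 m from the base axis. Payload 5.6 kg.
Tool frame: the origin (TCP) lies between the finger pads; the fingertips stand 11 mm ahead of it and the grasp point (between the pads) lies 8 mm behind it; z points along the fingers, y is the line along which they close (so a half turn about z gives the same grasp; the last joint's range is limited). The gripper opens to 85 mm and grips with 20 to 120 N. Pads are 22 mm wide; open, the fingers measure 114 mm over their backs; the gripper's body (76 mm by 85 mm) begins 54 mm behind the grasp point. The pads swing forward as they close: fully open they stand 13 mm farther back than shut.
Start: joints at [-1.003, 0.255, 0.108, 0, -1.424, -0.285], TCP at [0.153, -0.528, 0.242] pointing down, gripper open.
Joint ranges: [-2.95, 2.95], [-1.21, 1.97], [-1.09, 1.5], [-2.87, 1.71], [-2.94, -0.07], [-3.05, 3.05]. Speed limits (rad/s): [2.57, 2.57, 3.14, 3.14, 3.14, 3.14].

## Interface

Orientations are given as a unit quaternion [x, y, z, w].
In Python, from station import ctrl gives the robot as it stands. The module is installed in compiled form; this text tells all that it offers.
- The arm moves only by the tool carry_out, never from a script. Its argument "moves" is a list of rows, each a list of 2 entries, a list of its own where there are three numbers: the shift along the tool's x, y, z in m, then the turn about the tool's z in degrees. In form: [[[dx, dy, dz], yaw], ...]. A call has exactly 10 rows; each row is the pose to reach, as a shift and turn from the pose commanded when the call began, along the tool's axes at that moment; what a row does not reach only later rows make up. A row lasts 1/10 s, in which the tool goes at most 50 mm and 8.59 degrees, less where a joint would pass 70% of its speed; a pose out of reach is approached as far as the arm can. A call with a gripper value outside its range is refused whole. "hand" is the opening, from -1 (shut) to 1 (fully open), set as the call begins (left out, the last holds). The fingers move at their own pace and stop on an object; the grip force is fixed at half the most. Time passes only in rows, so rows that repeat a pose let the fingers close, or fill a call up. It gives the time, the measured TCP pose, the force, the opening and the grip force at its end, in the units of the state.
- ctrl.get_state(): the state, without advancing time (a new reading comes with each control period).
- ctrl.capture(name): name is "side" or "top"; returns a dict with "img" (480x640x3 uint8, blue, green, red), "fov_y" (degrees; the focal length in pixels is half the picture's height over the tangent of half this angle, whatever the lens; pixels are square), "cx", "cy" (the principal point, pixels), "distortion" ([k1, k2, p1, p2, k3] as OpenCV has them; the pictures are not rectified), "eye" and "orientation" of the camera in the world. Camera axes: x right, y up, looking along -z (the intrinsics and any distortion apply to the point x, -y, -z); pixel columns grow to the right and rows downward; lengths in m; the calibration is good to about 2 mm. A picture is of the moment at which its call begins. There is no depth.
- ctrl.job_done(): hands the job in; it is judged then, once.
The state is a dict: "t": time; "q": joint angles; "joint_velocities": joint speeds; "effort": joint torques, N m; "ee_pos": TCP position; "orientation": TCP orientation; "force": force on the tool from outside, world axes, zero at the start; "ft_torque": the same for the moment, N m; "width": finger opening in m; "finger_force": force on a finger pad.
Only numpy, scipy, OpenCV 4.12 (cv2) and the standard library are available. Lean on these libraries where they do the work, as an engineer would, in place of code of your own. Each camera call takes 0.05 s, during which the arm holds its last target. There are 200 camera calls.

## Working session

There is one attempt and no reset: what is moved stays moved. The work goes in short steps, Python scripts to look and compute and a tool call to move; the robot and the scene stay as the last step left them, time stands still between calls to the robot, and variables do not carry over. Pictures are saved under pics/ and viewed, at most 10 in all, crops included, and the job is handed in when it is done.

Besides the shell and the picture viewer there is one more tool, called after "Request:" by a JSON object that holds its "method" and its "body", one argument or row to a line. carry_out: Moves the arm, as the interface text tells. Its arguments: {"type":"object","properties":{"moves":{"type":"array","items":{"type":"array"}},"hand":{"type":"number"}},"required":["moves"]}

```bash
mkdir -p pics; cat > h.py <<'E'
import numpy as np, cv2, pickle
from scipy.spatial.transform import Rotation as R
def K(c):
    f=240/np.tan(np.radians(c['fov_y'])/2); return np.array([[f,0,c['cx']],[0,f,c['cy']],[0,0,1]])
def ray(c,uv):
    p=cv2.undistortPoints(np.array(uv,float).reshape(-1,1,2),K(c),np.array(c['distortion'],float)).reshape(-1,2)
    return R.from_quat(c['orientation']).apply(np.c_[p[:,0],-p[:,1],-np.ones(len(p))])
def atz(c,uv,z):
    d=ray(c,uv); e=np.array(c['eye']); z=np.asarray(z)*np.ones(len(d)); return e+d*((z-e[2])/d[:,2])[:,None]
def proj(c,P):
    q=R.from_quat(c['orientation']).inv().apply(np.atleast_2d(P)-np.array(c['eye']))*[1,-1,-1]
    return cv2.projectPoints(q.reshape(-1,1,3),np.zeros(3),np.zeros(3),K(c),np.array(c['distortion'],float))[0].reshape(-1,2)
def snap(n,tag):
    from station import ctrl
    c=ctrl.capture(n); cv2.imwrite(f'pics/{tag}.png',c['img']); pickle.dump(c,open(f'{tag}.pkl','wb')); return c
def load(tag): return pickle.load(open(f'{tag}.pkl','rb'))
E
python3 - <<'E'
from h import *
for n in('top','side'):
    c=snap(n,n+'0'); print({k:v for k,v in c.items() if k!='img'})
from station import ctrl
s=ctrl.get_state();print(s)
E
```

```text
{'fov_y': 49.70416479859866, 'cx': 313.1823666366027, 'cy': 238.65634668748183, 'distortion': array([-0.02983324,  0.        ,  0.        ,  0.        ,  0.        ]), 'eye': array([0.29848087, 0.00342763, 1.37634922]), 'orientation': array([ 0.06342084, -0.06700932, -0.69929241,  0.7088566 ])}
{'fov_y': 56.6113511545973, 'cx': 316.7259097233521, 'cy': 239.48019429038374, 'distortion': array([-0.07454524,  0.        ,  0.        ,  0.        ,  0.        ]), 'eye': array([0.06954958, 0.54933845, 0.8928977 ]), 'orientation': array([-0.11504317,  0.32084555,  0.87824449, -0.33542483])}
{'t': 0.1, 'q': array([-1.00341561e+00,  2.55697945e-01,  1.07158083e-01, -4.02122468e-04,
       -1.42384780e+00, -2.84620256e-01]), 'joint_velocities': array([ 0.00086654, -0.00152585,  0.00377272,  0.00058802, -0.00016891,
        0.00076992]), 'effort': array([-3.64248830e-03, -3.87601125e+01,  2.38472593e+01,  5.37799940e+00,
       -3.87771288e-03, -1.48395839e-05]), 'ee_pos': array([ 0.15340993, -0.52776233,  0.24149346]), 'orientation': array([-1.40880357e-01,  9.90026289e-01,  8.06736312e-04, -1.47698986e-04]), 'force': array([0.18523904, 0.45507859, 0.31610672]), 'ft_torque': array([ 0.03774447, -0.0401513 , -0.00547053]), 'finger_force': 0.0, 'width': 0.08536246863471701}
```

View pics/top0.png

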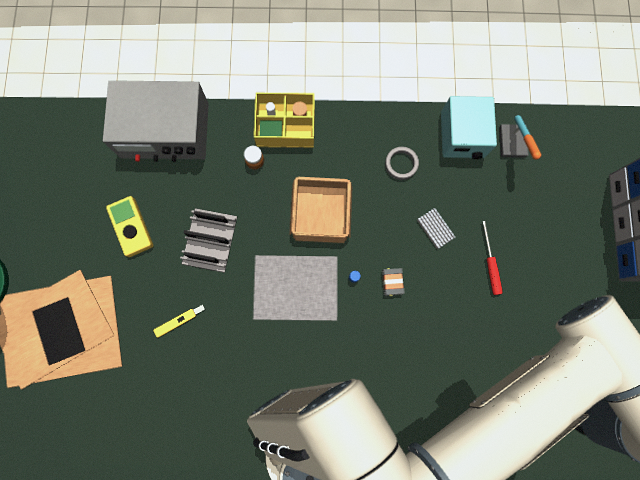

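View pics/side0.png

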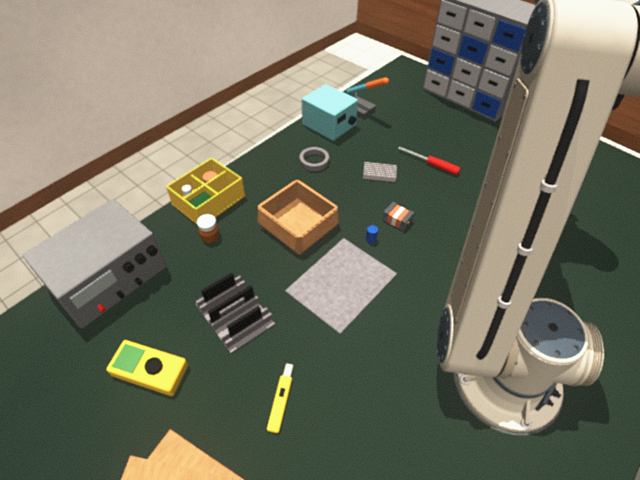

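Top view: carton at about (321,210), transformer (393,282), heat sink (436,228), rack (209,240) and mat (296,287). I'll enlarge both views.

```bash
python3 - <<'E'
from h import *
a=load('top0')['img']
l=cv2.resize(a[200:280,175:245],None,fx=5.5,fy=5.5,interpolation=cv2.INTER_CUBIC) # 385x440
r=cv2.resize(a[200:305,370:465],None,fx=4.2,fy=4.2,interpolation=cv2.INTER_CUBIC)
o=np.zeros((442,790,3),np.uint8);o[:440,:385]=l;o[:441,390:390+r.shape[1]]=r;cv2.imwrite('pics/z1.png',o);print(r.shape)
a=load('side0')['img']
l=cv2.resize(a[260:360,185:285],None,fx=4,fy=4,interpolation=cv2.INTER_CUBIC)
r=cv2.resize(a[150:250,340:440],None,fx=4,fy=4,interpolation=cv2.INTER_CUBIC)
cv2.imwrite('pics/z2.png',np.hstack([l,r]))
E
```

```text
(441, 399, 3)
```

View pics/z1.png

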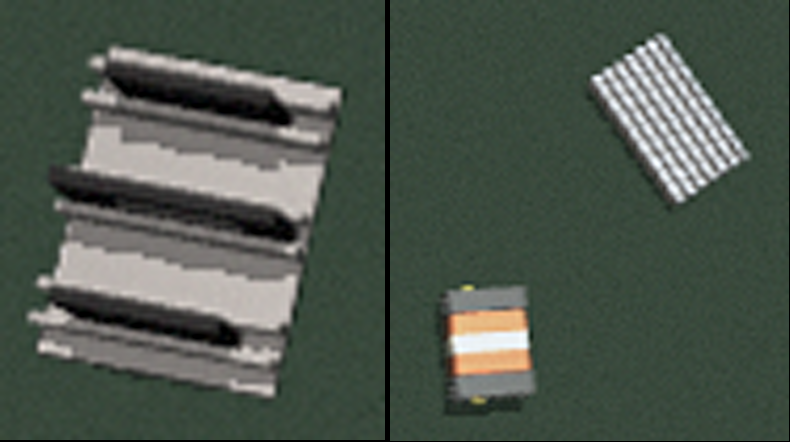

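View pics/z2.png

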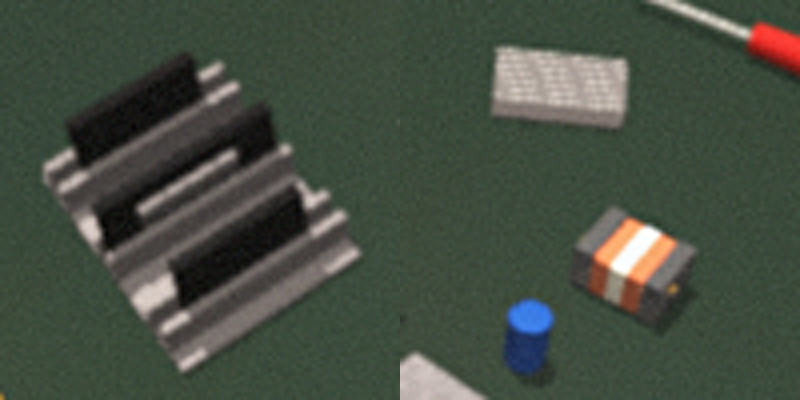

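Only the middle panel shows a window, and it is also the longest, so it is the wanted one. Next the carton.

```bash
python3 - <<'E'
from h import *
a=load('top0')['img'];b=load('side0')['img']
l=cv2.resize(a[170:250,282:362],None,fx=5,fy=5,interpolation=cv2.INTER_CUBIC)
r=cv2.resize(b[175:255,252:345],None,fx=4,fy=4,interpolation=cv2.INTER_CUBIC)
o=np.zeros((400,785,3),np.uint8);o[:,:400]=l;o[:320,405:405+r.shape[1]]=r;cv2.imwrite('pics/z3.png',o)
E
```

```text
(no output)
```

View pics/z3.png

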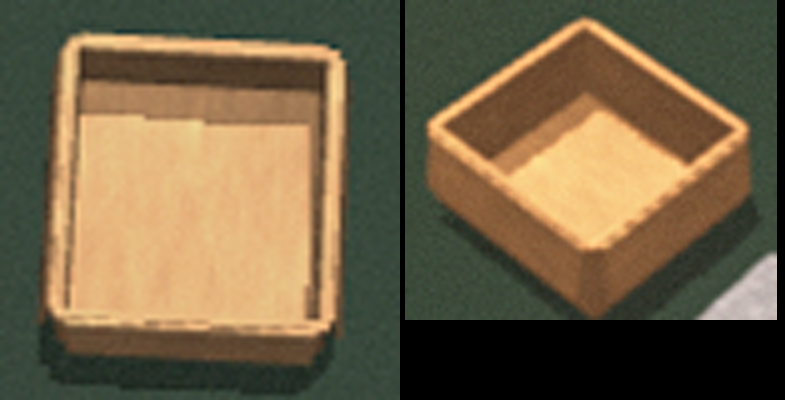

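```bash
cat > fit.py <<'E'
from h import *
from scipy.optimize import least_squares
T=load('top0');S=load('side0')
def fit(name,obs,x0):  # obs: (cam, local pts, px)
    def P(p,L): return np.c_[R.from_euler('z',p[2]).apply(L)]+[p[0],p[1],0]
    f=lambda p:np.concatenate([(proj(c,P(p,np.array(L,float)))-np.array(u)).ravel() for c,L,u in obs])
    r=least_squares(f,x0,x_scale=[.1,.1,1]); print(name,r.x.round(4),'deg',np.degrees(r.x[2]).round(1),'res px',r.fun.reshape(-1,2).round(1).tolist()); return r.x
E
cat > m.py <<'E'
from fit import *
z=lambda p,x0,y0,k,ox=0:[((a-ox)/k+x0,b/k+y0) for a,b in p]
rect=lambda a,b,h:[[a/2,b/2,h],[a/2,-b/2,h],[-a/2,-b/2,h],[-a/2,b/2,h]]
# order: far-left(+x+y), far-right(+x,-y), near-right, near-left in top image
car=fit('carton',[(T,rect(.14,.132,.069),z([(80,48),(325,57),(317,323),(70,313)],282,170,5)),
 (S,rect(.14,.132,.069),z([(443,131),(586,30),(732,131),(592,242)],252,175,4,405))],[.45,0,0])
tr=fit('trafo',[(T,rect(.066,.048,.034),z([(449,290),(525,287),(534,390),(455,395)],370,200,4.2,390)),
 (S,rect(.066,.048,.034),z([(574,252),(615,209),(694,250),(655,295)],340,150,4,400))],[.3,-.2,0])
hs=fit('heatsink',[(T,rect(.096,.054,.018),z([(592,78),(660,33),(749,156),(682,203)],370,200,4.2,390)),
 (S,rect(.096,.054,.018),z([(494,103),(497,48),(627,62),(625,122)],340,150,4,400))],[.4,-.3,.6])
pn=fit('panel',[(T,[[0,.055,.068],[0,-.055,.068]],z([(54,175),(294,217)],175,200,5.5)),
 (S,[[-.004,.055,.068],[-.004,-.055,.068]],z([(97,208),(271,109)],185,260,4))],[.45,.3,-.2])
ra=fit('rack',[(T,[[-.078,.059,.006],[-.078,-.059,.006],[.066,-.059,.03]],z([(38,350),(272,395),(341,92)],175,200,5.5)),
 (S,[[-.078,.059,.006],[-.078,-.059,.006]],z([(183,368),(360,252)],185,260,4))],[.45,.3,-.2])
W=[(car,[rect(.14,.132,.069),rect(.14,.132,.005),rect(.15,.142,.069)]),(tr,[rect(.066,.048,.034),rect(.066,.048,0)]),(hs,[rect(.096,.054,.018),rect(.096,.054,0)]),
 (pn,[rect(.008,.11,.068),rect(.008,.11,.006)]),(ra,[rect(.156,.118,.006)]+[[[x,.059,.03],[x,-.059,.03]] for x in(-.066,-.049,-.011,.011,.049,.066)])]
out=[]
for c in(T,S):
    im=cv2.resize(c['img'],None,fx=4,fy=4,interpolation=cv2.INTER_CUBIC)
    for p,Ls in W:
        for L in Ls:
            q=proj(c,R.from_euler('z',p[2]).apply(L)+[p[0],p[1],0]); cv2.polylines(im,[((q+.5)*4*16).astype(np.int32)],True,(0,255,0),1,cv2.LINE_AA,4)
    out.append(im)
a,b=out
o=np.zeros((600,800,3),np.uint8)
o[:340,:260]=a[790:1130,700:960]; o[:330,270:550]=a[680:1010,1150:1430]; o[:250,555:800]=a[1040:1290-0,1500:1745] if 0 else a[1030:1280,1500:1745]
o[345:600,555:800]=a[800:1055,1640:1885]; o[345:600,0:260]=b[1100:1355,780:1040]; o[345:600,265:550]=b[720:975,1030:1315]
cv2.imwrite('pics/ov.png',o)
E
python3 m.py
```

```text
carton [ 0.6261 -0.0216 -0.0285] deg -1.6 res px [[-0.8, 0.7], [0.5, 1.0], [0.5, 0.1], [-1.4, -0.0], [-1.3, -1.2], [-0.8, -1.3], [1.4, -0.7], [0.3, -0.2]]
trafo [ 0.4387 -0.2125  0.0554] deg 3.2 res px [[-0.4, 0.3], [-0.2, 0.3], [-0.5, 1.1], [-0.2, 0.7], [-0.4, -1.7], [-1.1, -0.9], [0.1, 0.0], [0.6, -0.8]]
heatsink [ 0.5847 -0.3323  0.5942] deg 34.0 res px [[-0.2, 0.7], [-0.2, 0.8], [-0.5, 0.7], [-0.8, 0.4], [-0.2, -1.6], [0.1, 0.2], [-0.4, -0.1], [-0.2, -3.0]]
panel [ 0.5472  0.275  -0.1845] deg -10.6 res px [[0.1, -0.4], [-2.0, 0.2], [0.6, 0.0], [0.6, -1.3]]
rack [ 0.5482  0.2752 -0.1821] deg -10.4 res px [[0.0, -0.1], [0.6, 0.3], [-1.3, 1.5], [-0.7, -0.6], [0.1, -1.0]]
```

View pics/ov.png

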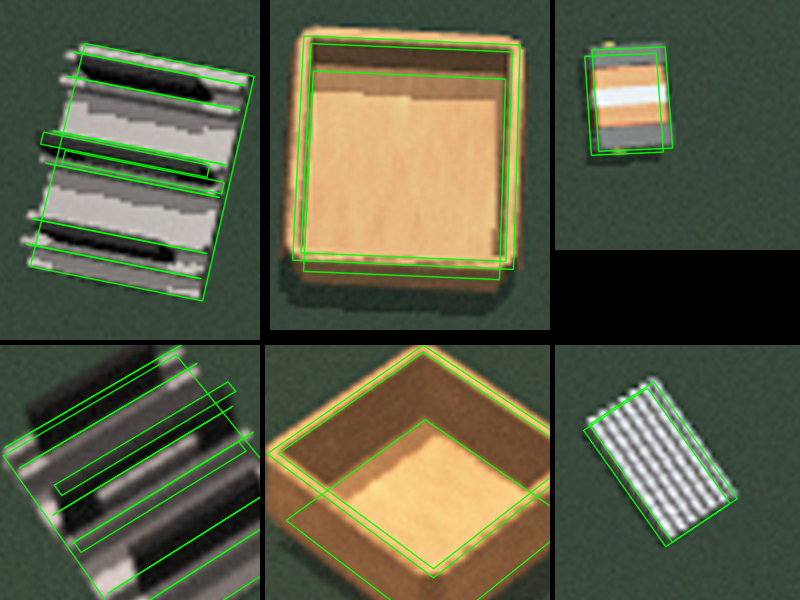

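The overlay agrees to about 1 px (2–3 mm), well inside the grasp slack. I'll write the move planner next.

```bash
cat > plan.py <<'E'
import sys; from h import *
from station import ctrl
def go(x,y,z,yobj,s=None):
    # tool y to be along world angle yobj+90 deg (mod 180)
    s=s or ctrl.get_state(); r=R.from_quat(s['orientation']); d=r.inv().apply(np.array([x,y,z])-s['ee_pos'])
    ty=r.apply([0,1,0]); phi=np.degrees(np.arctan2(ty[1],ty[0]))
    w=(yobj+90-phi+90)%180-90
    print('t',round(s['t'],2),'pos',s['ee_pos'].round(4),'phi',round(phi,1),'tilt',r.apply([0,0,1]).round(3),'q1,q6',s['q'][[0,5]].round(2),'w',round(s['width'],4),'F',s['force'].round(1),'ff',round(s['finger_force'],1))
    print('shift mm',(d*1000).round(1),'yaw',round(-w,1))
if __name__=='__main__': go(*map(float,sys.argv[1:]))
E
python3 plan.py .4397 -.2115 .16 3.2
```

```text
t 0.1 pos [ 0.1534 -0.5278  0.2415] phi 106.2 tilt [-0.001  0.002 -1.   ] q1,q6 [-1.   -0.28] w 0.0854 F [0.2 0.5 0.3] ff 0.0
shift mm [-363.2  223.7   81.8] yaw 13.0
```

Request:
{"method": "carry_out", "body": {
  "moves": [
    [[-0.029, 0.018, 0.007], 1],
    [[-0.069, 0.043, 0.016], 2.5],
    [[-0.109, 0.067, 0.025], 4],
    [[-0.149, 0.092, 0.034], 5.5],
    [[-0.189, 0.116, 0.043], 7],
    [[-0.229, 0.141, 0.052], 8.5],
    [[-0.269, 0.166, 0.061], 10],
    [[-0.309, 0.19, 0.07], 11.5],
    [[-0.341, 0.21, 0.077], 12.5],
    [[-0.363, 0.224, 0.082], 13]
  ],
  "hand": 1
}}

```text
t: 1.1
ee_pos: [0.4405, -0.2096, 0.1594]
orientation: [-0.029, 1.0, 0.0, -0.001]
force: [0.8, -0.7, -0.5]
width: 0.0853
finger_force: 0.0
```

```bash
python3 plan.py .4397 -.2115 .016 3.2; python3 -c "
from h import *
c=snap('side','s1');cv2.imwrite('pics/s1z.png',cv2.resize(c['img'][90:290,300:500],None,fx=3,fy=3))"
```

```text
t 1.1 pos [ 0.4405 -0.2096  0.1594] phi 93.3 tilt [-0.001  0.001 -1.   ] q1,q6 [-0.12 -1.39] w 0.0853 F [ 0.8 -0.7 -0.5] ff 0.0
shift mm [  0.8  -2.  143.4] yaw 0.1
```

Request:
{"method": "carry_out", "body": {
  "moves": [
    [[0.001, -0.001, 0.012], 0],
    [[0.001, -0.002, 0.03], 0],
    [[0.001, -0.002, 0.05], 0],
    [[0.001, -0.002, 0.07], 0],
    [[0.001, -0.002, 0.09], 0],
    [[0.001, -0.002, 0.108], 0],
    [[0.001, -0.002, 0.122], 0],
    [[0.001, -0.002, 0.134], 0],
    [[0.001, -0.002, 0.141], 0],
    [[0.001, -0.002, 0.143], 0]
  ]
}}

```text
t: 2.15
ee_pos: [0.4381, -0.2137, 0.0165]
orientation: [-0.028, 1.0, 0.0, -0.001]
force: [-0.2, -0.0, -0.5]
width: 0.0852
finger_force: 0.0
```

Request:
{"method": "carry_out", "body": {
  "moves": [
    [[0, 0, 0], 0],
    [[0, 0, 0], 0],
    [[0, 0, 0], 0],
    [[0, 0, 0], 0],
    [[0, 0, 0], 0],
    [[0, 0, 0], 0],
    [[0, 0, -0.003], 0],
    [[0, 0, -0.01], 0],
    [[0, 0, -0.02], 0],
    [[0, 0, -0.035], 0]
  ],
  "hand": -1
}}

```text
t: 3.15
ee_pos: [0.4377, -0.2136, 0.0522]
orientation: [-0.028, 1.0, 0.0, -0.001]
force: [-0.4, -0.3, -6.5]
width: 0.0468
finger_force: 62.3
```

```bash
python3 plan.py .627 -.0206 .17 -1.6; python3 -c "
from h import *
c=snap('side','s2');cv2.imwrite('pics/s2z.png',cv2.resize(c['img'][90:290,300:500],None,fx=3,fy=3))"
```

```text
t 3.15 pos [ 0.4377 -0.2136  0.0522] phi 93.2 tilt [-0.002  0.001 -1.   ] q1,q6 [-0.13 -1.38] w 0.0468 F [-0.4 -0.3 -6.5] ff 62.3
shift mm [-199.5  182.2 -118.2] yaw 4.8
```

View pics/s2z.png

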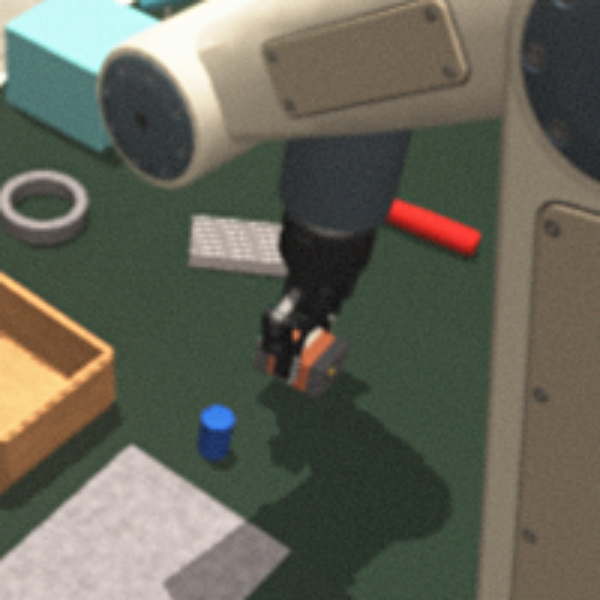

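Request:
{"method": "carry_out", "body": {
  "moves": [
    [[0, 0, -0.015], 0],
    [[-0.006, 0.005, -0.04], 0],
    [[-0.024, 0.022, -0.068], 0.5],
    [[-0.05, 0.046, -0.092], 1],
    [[-0.08, 0.073, -0.11], 2],
    [[-0.11, 0.1, -0.118], 2.5],
    [[-0.14, 0.128, -0.118], 3.5],
    [[-0.168, 0.153, -0.118], 4],
    [[-0.19, 0.173, -0.118], 4.5],
    [[-0.2, 0.182, -0.118], 5]
  ]
}}

```text
t: 4.2
ee_pos: [0.6293, -0.0187, 0.1691]
orientation: [0.015, 1.0, 0.0, -0.001]
force: [0.1, -0.3, -7.4]
width: 0.0468
finger_force: 63.2
```

```bash
python3 plan.py .627 -.0206 .0225 -1.6;python3 -c "
from h import *
c=snap('side','s3');c=snap('top','t3');cv2.imwrite('pics/t3z.png',cv2.resize(c['img'][150:270,260:400],None,fx=5,fy=5))"
```

```text
t 4.2 pos [ 0.6293 -0.0187  0.1691] phi 88.3 tilt [-0.001  0.001 -1.   ] q1,q6 [ 0.22 -1.82] w 0.0468 F [ 0.1 -0.3 -7.4] ff 63.2
shift mm [  2.   -2.1 146.6] yaw -0.1
```

Request:
{"method": "carry_out", "body": {
  "moves": [
    [[0.001, -0.001, 0.01], 0],
    [[0.002, -0.002, 0.028], 0],
    [[0.002, -0.002, 0.05], 0],
    [[0.002, -0.002, 0.072], 0],
    [[0.002, -0.002, 0.094], 0],
    [[0.002, -0.002, 0.112], 0],
    [[0.002, -0.002, 0.126], 0],
    [[0.002, -0.002, 0.135], 0],
    [[0.002, -0.002, 0.14], 0],
    [[0.002, -0.002, 0.142], 0]
  ]
}}

```text
t: 5.3
ee_pos: [0.6258, -0.0233, 0.0281]
orientation: [0.016, 1.0, -0.0, -0.0]
force: [-0.2, -0.3, -5.8]
width: 0.0474
finger_force: 63.3
```

Request:
{"method": "carry_out", "body": {
  "moves": [
    [[0, 0, 0.001], 0],
    [[0, 0, 0.002], 0],
    [[0, 0, 0.003], 0],
    [[0, 0, 0.004], 0],
    [[0, 0, 0.0045], 0],
    [[0, 0, 0.005], 0],
    [[0, 0, 0.005], 0],
    [[0, 0, 0.005], 0],
    [[0, 0, 0.005], 0],
    [[0, 0, 0.005], 0]
  ]
}}

```text
t: 6.3
ee_pos: [0.6262, -0.0228, 0.0233]
orientation: [0.016, 1.0, 0.0, 0.0]
force: [-0.0, 1.0, -5.9]
width: 0.0473
finger_force: 63.3
```

Request:
{"method": "carry_out", "body": {
  "moves": [
    [[0, 0.001, 0.0005], 0],
    [[0, 0.002, 0.001], 0],
    [[0, 0.002, 0.0015], 0],
    [[0, 0.002, 0.002], 0],
    [[0, 0.002, 0.0025], 0],
    [[0, 0.002, 0.0025], 0],
    [[0, 0.002, 0.0025], 0],
    [[0, 0.002, 0.0025], 0],
    [[0, 0.002, 0.0025], 0],
    [[0, 0.002, 0.0025], 0]
  ]
}}

```text
t: 7.3
ee_pos: [0.6267, -0.0216, 0.0233]
orientation: [0.015, 1.0, -0.001, 0.001]
force: [-6.4, -4.3, 9.7]
width: 0.0468
finger_force: 65.4
```

Request:
{"method": "carry_out", "body": {
  "moves": [
    [[0, 0, -0.001], 0],
    [[0, 0, -0.001], 0],
    [[0, 0, -0.001], 0],
    [[0, 0, -0.001], 0],
    [[0, 0, -0.001], 0],
    [[0, 0, -0.005], 0],
    [[0, 0, -0.015], 0],
    [[0, 0, -0.035], 0],
    [[0, 0, -0.06], 0],
    [[0, 0, -0.085], 0]
  ],
  "hand": 0.55
}}

```text
t: 8.3
ee_pos: [0.6262, -0.02, 0.1071]
orientation: [0.015, 1.0, 0.0, 0.0]
force: [0.5, 0.3, -0.5]
width: 0.0663
finger_force: 0.0
```

```bash
python3 plan.py .5857 -.3313 .16 34;python3 -c "
from h import *
c=snap('side','s4');cv2.imwrite('pics/s4z.png',cv2.resize(c['img'][150:270,230:370],None,fx=5,fy=5))"
```

```text
t 8.3 pos [ 0.6262 -0.02    0.1071] phi 88.2 tilt [ 0.     0.001 -1.   ] q1,q6 [ 0.22 -1.82] w 0.0663 F [ 0.5  0.3 -0.5] ff 0.0
shift mm [  30.9 -312.4  -53.2] yaw -35.8
```

Request:
{"method": "carry_out", "body": {
  "moves": [
    [[0, 0, -0.02], 0],
    [[0.002, -0.015, -0.04], -2],
    [[0.005, -0.05, -0.053], -6],
    [[0.009, -0.09, -0.053], -11],
    [[0.013, -0.135, -0.053], -16],
    [[0.018, -0.18, -0.053], -21],
    [[0.022, -0.225, -0.053], -26],
    [[0.026, -0.265, -0.053], -30],
    [[0.029, -0.295, -0.053], -34],
    [[0.031, -0.312, -0.053], -36]
  ],
  "hand": 1
}}

```text
t: 9.35
ee_pos: [0.585, -0.3336, 0.1589]
orientation: [-0.294, 0.956, 0.0, 0.0]
force: [0.5, 0.4, -0.2]
width: 0.0855
finger_force: 0.0
```

```bash
python3 plan.py .5857 -.3313 .0125 34;python3 -c "
from h import *
c=snap('side','s5');t=snap('top','t5')
o=np.hstack([cv2.resize(t['img'][165:255,280:370],None,fx=4.4,fy=4.4,interpolation=2),cv2.resize(c['img'][170:260,250:340],None,fx=4.4,fy=4.4,interpolation=2)]);cv2.imwrite('pics/z5.png',o)"
```

```text
t 9.35 pos [ 0.585  -0.3336  0.1589] phi 124.2 tilt [ 0.001  0.    -1.   ] q1,q6 [-0.29 -0.69] w 0.0855 F [ 0.5  0.4 -0.2] ff 0.0
shift mm [ -1.7   1.5 146.4] yaw 0.2
```

View pics/z5.png

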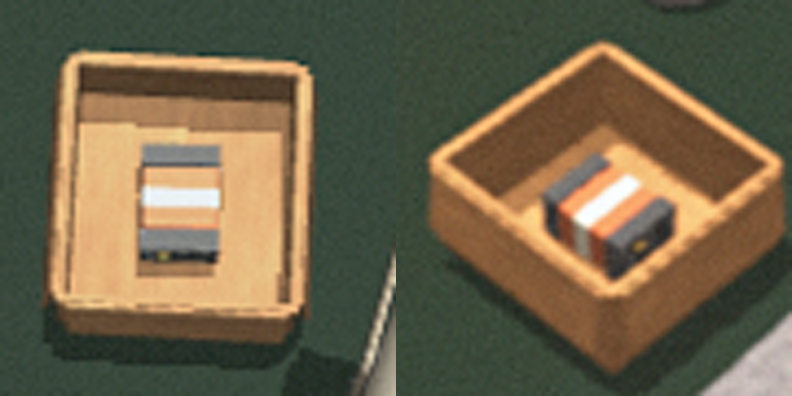

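Transformer sits flat and about central. In the same step I'll lower onto the heat sink and fit the transformer's pose.

Request:
{"method": "carry_out", "body": {
  "moves": [
    [[-0.001, 0.001, 0.012], 0],
    [[-0.002, 0.002, 0.03], 0],
    [[-0.002, 0.002, 0.05], 0],
    [[-0.002, 0.002, 0.07], 0],
    [[-0.002, 0.002, 0.09], 0],
    [[-0.002, 0.002, 0.108], 0],
    [[-0.002, 0.002, 0.122], 0],
    [[-0.002, 0.002, 0.134], 0],
    [[-0.002, 0.002, 0.142], 0],
    [[-0.002, 0.002, 0.146], 0]
  ]
}}

```text
t: 10.45
ee_pos: [0.5859, -0.3286, 0.0121]
orientation: [-0.294, 0.956, 0.0, -0.0]
force: [-0.2, -0.0, 1.1]
width: 0.0855
finger_force: 0.0
```

```bash
python3 plan.py .5857 -.3313 .0125 34; python3 - <<'E'
from fit import *
z=lambda p,x0,y0,k,ox=0:[((a+.5-ox)/k+x0-.5,(b+.5)/k+y0-.5) for a,b in p]
rect=lambda a,b,h:[[a/2,b/2,h],[a/2,-b/2,h],[-a/2,-b/2,h],[-a/2,b/2,h]]
t=z([(143,146),(220,146),(217,232),(139,230)],280,165,4.4)
s=z([(545,194),(602,155),(672,204),(614,249)],250,170,4.4,396)
fit('T',[(T,rect(.066,.048,.039),t),(S,rect(.066,.048,.039),s)],[.62,0,0])
ct=z([(80,65),(296,73),(289,309),(71,301)],280,165,4.4); cs=z([(444,163),(603,54),(766,164),(606,286)],250,170,4.4,396)
fit('C',[(T,rect(.14,.132,.069),ct),(S,rect(.14,.132,.069),cs)],[.62,0,0])
for n,c,a,b in(('top',T,t,ct),('side',S,s,cs)):
  fit(n+'T',[(c,rect(.066,.048,.039),a)],[.62,0,0]);fit(n+'C',[(c,rect(.14,.132,.069),b)],[.62,0,0])
E
```

```text
t 10.45 pos [ 0.5859 -0.3286  0.0121] phi 124.2 tilt [-0.001  0.    -1.   ] q1,q6 [-0.28 -0.69] w 0.0855 F [-0.2 -0.   1.1] ff 0.0
shift mm [ 1.7 -2.1 -0.4] yaw 0.2
T [ 0.6298 -0.0209 -0.0416] deg -2.4 res px [[0.3, -1.7], [0.8, -0.7], [0.3, 3.9], [-0.1, 3.4], [-2.1, -1.2], [-2.0, -1.6], [-0.2, -0.0], [-0.2, -0.5]]
C [ 0.6274 -0.0214 -0.0318] deg -1.8 res px [[-0.6, 0.3], [0.6, 0.8], [0.4, -0.5], [-1.3, -1.0], [-0.8, -0.4], [-0.5, -0.9], [1.0, 0.1], [1.1, 0.5]]
topT [ 0.6332 -0.02   -0.0183] deg -1.0 res px [[-0.3, -2.7], [0.2, -2.1], [0.2, 2.4], [-0.2, 2.3]]
topC [ 0.6271 -0.022  -0.023 ] deg -1.3 res px [[-0.6, 0.6], [0.6, 0.7], [0.9, -0.6], [-0.9, -0.7]]
sideT [ 0.6257 -0.0208 -0.0686] deg -3.9 res px [[-0.9, -0.7], [-0.5, -0.9], [0.8, 1.1], [0.6, 0.4]]
sideC [ 0.6276 -0.0208 -0.0428] deg -2.5 res px [[-1.0, -0.6], [-0.3, -0.8], [0.8, 0.5], [0.4, 0.6]]
```

Request:
{"method": "carry_out", "body": {
  "moves": [
    [[0, 0, 0], 0],
    [[0, 0, 0], 0],
    [[0, 0, 0], 0],
    [[0, 0, 0], 0],
    [[0, 0, 0], 0],
    [[0, 0, 0], 0],
    [[0, 0, -0.003], 0],
    [[0, 0, -0.01], 0],
    [[0, 0, -0.02], 0],
    [[0, 0, -0.035], 0]
  ],
  "hand": -1
}}

```text
t: 11.45
ee_pos: [0.5852, -0.3287, 0.0476]
orientation: [-0.294, 0.956, 0.001, -0.001]
force: [-0.1, -0.3, -1.6]
width: 0.0524
finger_force: 64.7
```

```bash
python3 plan.py .626 -.021 .18 -2;python3 -c "
from h import *
c=snap('side','s6');cv2.imwrite('pics/s6z.png',cv2.resize(c['img'][80:230,310:460],None,fx=4,fy=4,interpolation=2))"
```

```text
t 11.45 pos [ 0.5852 -0.3287  0.0476] phi 124.2 tilt [-0.002  0.001 -1.   ] q1,q6 [-0.28 -0.69] w 0.0524 F [-0.1 -0.3 -1.6] ff 64.7
shift mm [-206.5  231.8 -132.2] yaw 36.2
```

View pics/s6z.png

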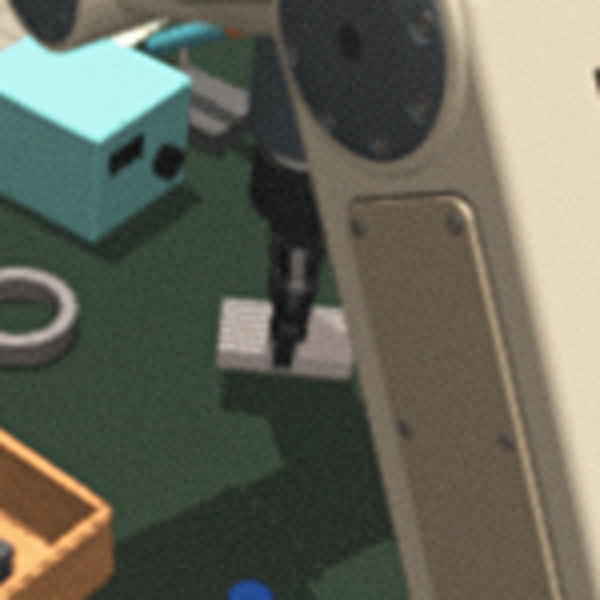

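The heat sink is held level at its middle, with the fingertips near its lower edge. Carrying it over.

Request:
{"method": "carry_out", "body": {
  "moves": [
    [[0, 0, -0.02], 0],
    [[-0.008, 0.01, -0.05], 1.5],
    [[-0.025, 0.028, -0.08], 4],
    [[-0.05, 0.056, -0.105], 9],
    [[-0.08, 0.09, -0.122], 14],
    [[-0.11, 0.124, -0.132], 19],
    [[-0.14, 0.158, -0.132], 25],
    [[-0.17, 0.19, -0.132], 30],
    [[-0.194, 0.217, -0.132], 34],
    [[-0.206, 0.232, -0.132], 36]
  ]
}}

```text
t: 12.5
ee_pos: [0.626, -0.0181, 0.1799]
orientation: [0.016, 1.0, 0.0, 0.0]
force: [-0.4, 0.5, -2.3]
width: 0.0522
finger_force: 64.7
```

```bash
python3 plan.py .626 -.0213 .056 -2
```

```text
t 12.5 pos [ 0.626  -0.0181  0.1799] phi 88.2 tilt [ 0.     0.001 -1.   ] q1,q6 [ 0.22 -1.82] w 0.0522 F [-0.4  0.5 -2.3] ff 64.7
shift mm [-1.000e-01 -3.300e+00  1.239e+02] yaw 0.2
```

Request:
{"method": "carry_out", "body": {
  "moves": [
    [[0, -0.001, 0.01], 0],
    [[0, -0.001, 0.026], 0],
    [[0, -0.001, 0.046], 0],
    [[0, -0.001, 0.066], 0],
    [[0, -0.001, 0.084], 0],
    [[0, -0.001, 0.1], 0],
    [[0, -0.001, 0.112], 0],
    [[0, -0.001, 0.119], 0],
    [[0, -0.001, 0.122], 0],
    [[0, -0.001, 0.123], 0]
  ]
}}

```text
t: 13.5
ee_pos: [0.6261, -0.0224, 0.057]
orientation: [0.016, 1.0, -0.0, 0.0]
force: [-0.3, -0.3, -0.7]
width: 0.0523
finger_force: 64.7
```

Request:
{"method": "carry_out", "body": {
  "moves": [
    [[0, 0, 0.001], 0],
    [[0, 0, 0.002], 0],
    [[0, 0, 0.0025], 0],
    [[0, 0, 0.003], 0],
    [[0, 0, 0.0035], 0],
    [[0, 0, 0.004], 0],
    [[0, 0, 0.004], 0],
    [[0, 0, 0.004], 0],
    [[0, 0, 0.004], 0],
    [[0, 0, 0.004], 0]
  ]
}}

```text
t: 14.5
ee_pos: [0.626, -0.0222, 0.0533]
orientation: [0.016, 1.0, -0.0, 0.0]
force: [-3.5, 0.8, 4.9]
width: 0.0521
finger_force: 65.5
```

Request:
{"method": "carry_out", "body": {
  "moves": [
    [[0, 0, 0.0005], 0],
    [[0, 0, 0.0005], 0],
    [[0, 0, 0.0005], 0],
    [[0, 0, 0.0005], 0],
    [[0, 0, 0.0005], 0],
    [[0, 0, 0.0005], 0],
    [[0, 0, -0.006], 0],
    [[0, 0, -0.02], 0],
    [[0, 0, -0.045], 0],
    [[0, 0, -0.075], 0]
  ],
  "hand": 0.6
}}

```text
t: 15.5
ee_pos: [0.6252, -0.0224, 0.1282]
orientation: [0.016, 1.0, -0.0, -0.001]
force: [0.2, 0.8, -0.2]
width: 0.0685
finger_force: 0.0
```

```bash
python3 plan.py .5482 .276 .16 79.5
```

```text
t 15.5 pos [ 0.6252 -0.0224  0.1282] phi 88.2 tilt [-0.002 -0.    -1.   ] q1,q6 [ 0.21 -1.82] w 0.0685 F [ 0.2  0.8 -0.2] ff 0.0
shift mm [ 86.4 295.8 -31.8] yaw -81.3
```

Request:
{"method": "carry_out", "body": {
  "moves": [
    [[0, 0.005, -0.02], -6],
    [[0.006, 0.02, -0.035], -14],
    [[0.015, 0.05, -0.04], -22],
    [[0.025, 0.09, -0.04], -30],
    [[0.038, 0.13, -0.04], -38],
    [[0.05, 0.17, -0.04], -46],
    [[0.062, 0.21, -0.04], -54],
    [[0.073, 0.25, -0.04], -62],
    [[0.082, 0.28, -0.036], -70],
    [[0.086, 0.295, -0.032], -78]
  ],
  "hand": -0.15
}}

```text
t: 16.5
ee_pos: [0.5484, 0.278, 0.1603]
orientation: [-0.62, 0.784, 0.0, 0.001]
force: [0.1, 0.2, -1.0]
width: 0.0362
finger_force: 0.0
```

```bash
python3 plan.py .5482 .276 .047 79.5;python3 -c "
from h import *
c=snap('side','s7');t=snap('top','t7')
o=np.hstack([cv2.resize(t['img'][165:255,280:370],None,fx=4.4,fy=4.4,interpolation=2),cv2.resize(c['img'][170:260,250:340],None,fx=4.4,fy=4.4,interpolation=2)])
o[-2:]=0;cv2.imwrite('pics/z7.png',o)"
```

```text
t 16.5 pos [0.5484 0.278  0.1603] phi 166.7 tilt [ 0.001  0.001 -1.   ] q1,q6 [ 0.72 -0.96] w 0.0362 F [ 0.1  0.2 -1. ] ff 0.0
shift mm [  2.1  -0.2 113.3] yaw -2.8
```

View pics/z7.png

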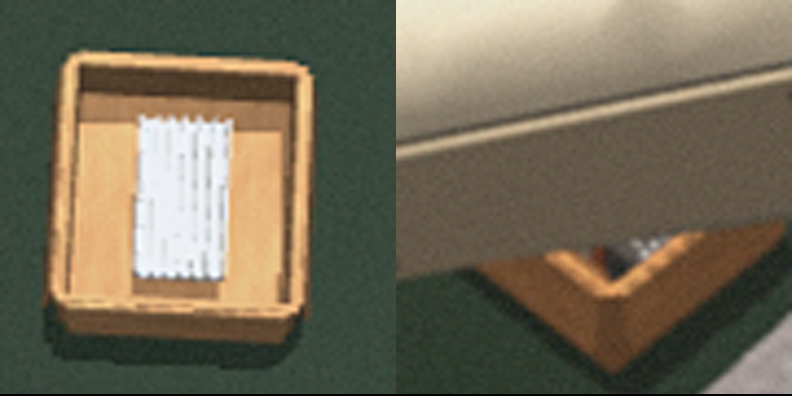

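The heat sink lies flat and square on the transformer, with top-view corners about (138,118), (232,122), (223,277), (135,274). Viewing budget is used up, so from here on I measure numerically.

Request:
{"method": "carry_out", "body": {
  "moves": [
    [[0.001, 0, 0.008], -1],
    [[0.001, 0, 0.022], -2],
    [[0.001, 0, 0.038], -3],
    [[0.001, 0, 0.055], -3],
    [[0.001, 0, 0.071], -3],
    [[0.001, 0, 0.086], -3],
    [[0.001, 0, 0.098], -3],
    [[0.001, 0, 0.107], -3],
    [[0.001, 0, 0.112], -3],
    [[0.001, 0, 0.113], -3]
  ]
}}

```text
t: 17.6
ee_pos: [0.5489, 0.274, 0.0464]
orientation: [-0.637, 0.771, -0.0, -0.0]
force: [-0.5, -0.2, -0.0]
width: 0.0365
finger_force: 0.0
```

Request:
{"method": "carry_out", "body": {
  "moves": [
    [[0, 0, 0], 0],
    [[0, 0, 0], 0],
    [[0, 0, 0], 0],
    [[0, 0, 0], 0],
    [[0, 0, 0], 0],
    [[0, 0, 0], 0],
    [[0, 0, -0.004], 0],
    [[0, 0, -0.012], 0],
    [[0, 0, -0.025], 0],
    [[0, 0, -0.04], 0]
  ],
  "hand": -1
}}

```text
t: 18.6
ee_pos: [0.5489, 0.2742, 0.0876]
orientation: [-0.637, 0.771, -0.0, -0.0]
force: [0.6, 0.4, 0.6]
width: 0.0068
finger_force: 58.4
```

```bash
python3 plan.py .5482 .276 .16 79.5; python3 - <<'E'
from fit import *
z=lambda p,x0,y0,k,ox=0:[((a+.5-ox)/k+x0-.5,(b+.5)/k+y0-.5) for a,b in p]
rect=lambda a,b,h:[[a/2,b/2,h],[a/2,-b/2,h],[-a/2,-b/2,h],[-a/2,b/2,h]]
fit('HS',[(T,rect(.096,.054,.057),z([(138,118),(232,122),(223,277),(135,274)],280,165,4.4))],[.62,0,0])
# mat outline by hand: corners in top0
print(atz(T,[(255,255),(338,257),(337,320),(254,320),(355,277)],0).round(3))
E
```

```text
t 18.6 pos [0.5489 0.2742 0.0876] phi 169.2 tilt [-0. -0. -1.] q1,q6 [ 0.72 -0.91] w 0.0068 F [0.6 0.4 0.6] ff 58.4
shift mm [ -1.6   1.1 -72.4] yaw -0.3
HS [ 0.6232 -0.0211 -0.0268] deg -1.5 res px [[0.4, -0.1], [-0.5, -0.2], [0.4, 0.2], [-0.4, 0.1]]
[[ 0.509  0.154  0.   ]
 [ 0.507 -0.069  0.   ]
 [ 0.339 -0.067  0.   ]
 [ 0.336  0.151  0.   ]
 [ 0.453 -0.115  0.   ]]
```

```bash
python3 plan.py .423 .078 .16 -1.5
```

```text
t 18.6 pos [0.5489 0.2742 0.0876] phi 169.2 tilt [-0. -0. -1.] q1,q6 [ 0.72 -0.91] w 0.0068 F [0.6 0.4 0.6] ff 58.4
shift mm [216.3  86.9 -72.3] yaw 80.7
```

Request:
{"method": "carry_out", "body": {
  "moves": [
    [[0, 0, -0.01], 0],
    [[0, 0, -0.024], 0],
    [[0, 0, -0.038], 0],
    [[0, 0, -0.052], 0],
    [[0, 0, -0.064], 0],
    [[0, 0, -0.07], 0],
    [[0, 0, -0.073], 0],
    [[0, 0, -0.073], 0],
    [[0, 0, -0.073], 0],
    [[0, 0, -0.073], 0]
  ]
}}

```text
t: 19.6
ee_pos: [0.5486, 0.2741, 0.159]
orientation: [-0.637, 0.771, 0.0, -0.001]
force: [0.1, 0.1, -0.5]
width: 0.0072
finger_force: 58.4
```

Request:
{"method": "carry_out", "body": {
  "moves": [
    [[0.012, 0.005, 0], 5],
    [[0.036, 0.015, 0], 13],
    [[0.062, 0.025, 0], 21],
    [[0.09, 0.036, 0], 29],
    [[0.118, 0.047, 0], 37],
    [[0.146, 0.059, 0], 45],
    [[0.17, 0.069, 0], 53],
    [[0.192, 0.077, 0], 61],
    [[0.208, 0.084, 0], 69],
    [[0.216, 0.087, 0], 77]
  ]
}}

```text
t: 20.6
ee_pos: [0.4219, 0.0773, 0.1597]
orientation: [-0.016, 1.0, -0.0, -0.0]
force: [-0.1, -0.4, -0.8]
width: 0.007
finger_force: 58.4
```

```bash
python3 plan.py .423 .078 .044 -1.5
```

```text
t 20.6 pos [0.4219 0.0773 0.1597] phi 91.8 tilt [-0. -0. -1.] q1,q6 [ 0.55 -2.09] w 0.007 F [-0.1 -0.4 -0.8] ff 58.4
shift mm [ -1.1   0.7 115.7] yaw 3.3
```

Request:
{"method": "carry_out", "body": {
  "moves": [
    [[0, 0, 0.008], 2],
    [[0, 0, 0.022], 3.3],
    [[0, 0, 0.038], 3.3],
    [[0, 0, 0.055], 3.3],
    [[0, 0, 0.072], 3.3],
    [[0, 0, 0.087], 3.3],
    [[0, 0, 0.099], 3.3],
    [[0, 0, 0.108], 3.3],
    [[0, 0, 0.112], 3.3],
    [[0, 0, 0.113], 3.3]
  ]
}}

```text
t: 21.6
ee_pos: [0.4229, 0.0783, 0.0465]
orientation: [0.01, 1.0, -0.0, -0.0]
force: [0.2, 0.4, -0.8]
width: 0.007
finger_force: 58.4
```

Request:
{"method": "carry_out", "body": {
  "moves": [
    [[0, 0, 0.001], 0],
    [[0, 0, 0.002], 0],
    [[0, 0, 0.003], 0],
    [[0, 0, 0.0035], 0],
    [[0, 0, 0.004], 0],
    [[0, 0, 0.0045], 0],
    [[0, 0, 0.005], 0],
    [[0, 0, 0.005], 0],
    [[0, 0, 0.005], 0],
    [[0, 0, 0.005], 0]
  ]
}}

```text
t: 22.6
ee_pos: [0.423, 0.0784, 0.0418]
orientation: [0.01, 1.0, -0.0, 0.0]
force: [-0.3, 0.9, 0.9]
width: 0.0074
finger_force: 58.4
```

Request:
{"method": "carry_out", "body": {
  "moves": [
    [[0, 0, 0.001], 0],
    [[0, 0, 0.0015], 0],
    [[0, 0, 0.0015], 0],
    [[0, 0, 0.0015], 0],
    [[0, 0, 0.0015], 0],
    [[0, 0, 0.0015], 0],
    [[0, 0, 0.0015], 0],
    [[0, 0, 0.0015], 0],
    [[0, 0, 0.0015], 0],
    [[0, 0, 0.0015], 0]
  ]
}}

```text
t: 23.6
ee_pos: [0.4232, 0.0785, 0.0414]
orientation: [0.009, 1.0, 0.0, 0.0]
force: [-4.7, 0.7, 11.7]
width: 0.0073
finger_force: 60.3
```

Request:
{"method": "carry_out", "body": {
  "moves": [
    [[0, 0, 0], 0],
    [[0, 0, 0], 0],
    [[0, 0, 0], 0],
    [[0, 0, 0], 0],
    [[0, 0, -0.005], 0],
    [[0, 0, -0.015], 0],
    [[0, 0, -0.03], 0],
    [[0, 0, -0.05], 0],
    [[0, 0, -0.068], 0],
    [[0, 0, -0.08], 0]
  ],
  "hand": -0.3
}}

```text
t: 24.6
ee_pos: [0.4237, 0.0787, 0.1226]
orientation: [0.009, 1.0, 0.001, 0.001]
force: [0.9, 0.7, -0.5]
width: 0.0298
finger_force: 0.0
```

```bash
python3 plan.py .423 .12 .12 -1.5; cat > blob.py <<'E'
# dark-on-mat mask: contour hull rectangle corners in full pixel coords
from h import *; import sys
def dark(c,box,th=45):
    x0,y0,x1,y1=box; g=c['img'][y0:y1,x0:x1].max(2); m=(g<th).astype(np.uint8)
    n,l,s,ce=cv2.connectedComponentsWithStats(m); 
    o=[]
    for i in range(1,n):
        if s[i,4]>40:
            k,_=cv2.findContours((l==i).astype(np.uint8),0,2); r=cv2.minAreaRect(k[0]); o.append((s[i].tolist(),(cv2.boxPoints(r)+[x0,y0]).round(1).tolist()))
    return o
E
python3 - <<'E'
from blob import *
for n in('top','side'):
    c=snap(n,n+'8')
    g=c['img'].max(2); b=g[245:330:3,245:345:3] if n=='top' else g[230:335:4,280:400:4]
    print(n); print('\n'.join(''.join(' .:-=+*#%@'[min(9,v//22)] for v in r) for r in b))
E
```

```text
t 24.6 pos [0.4237 0.0787 0.1226] phi 88.9 tilt [ 0.003  0.001 -1.   ] q1,q6 [ 0.55 -2.14] w 0.0298 F [ 0.9  0.7 -0.5] ff 0.0
shift mm [ 1.5 41.3  2.6] yaw 0.4
top
+*+***##****+=@@::::::::::::::::::
++****#*#**#+*+@:-----------:::::-
****#******#***@=-----------------
=+*#**+=#*##***@@-----------------
***#**--*#*****#@#%#%%%%%%%%#%%---
+***#*--##**#=*%@#%###%####%##%---
+************#=@%*##%%%##%###%%---
+-****#***#***+@-#%#########%##---
=*****###*****%@-*#%##%#%#%%#%%---
*+****##*****+@+=*#####%%%%###%---
@++**=****#=+@@==:#..##%#%%%%%#---
#@#++%****++@@-=*=+*=%#%##%%#%#---
@%@@%=+++#@@%===.::--#%%%######---
@%%+@@@@@@%====...+..#%##%%#%%#---
@@@%#*========.:####%%%##%##%%%---
@@@##***+===:..##%#%##%%%%%%###---
@@@%**+-::..:*###%#%#%%%%%##%#%---
@@%#*+%%%+%#.+%%##%%#%%%%%#%%%%---
%#*=%*%#++%#.+=%%%###%#%%%%%%%%:--
*+-*+++++++=.++++*##%%%%%%#%%##---
=-:++++++++= +++++#%%%##%%%%%#%---
--.++++++++++++++++##%%#%%#%##%---
--:++++++++++++++++%%%%##%#%#%%---
--:+=++=+++++++*+++####%%%##%%#---
--:%+++++++++++%%#%#%###%#%#%##---
---:.::.:::::::-------+======++---
---::::::::::::-----------
[... 220 characters left out ...]
::-+:%%+---::-----
-:.:==-::#:.....=%#%#-----:---
-::::::::.......*%%%%#+-----:-
----::::-:....%.%%%%%%%%------
-----:----%..=%%%%%%%%%%%+:-:-
-:---:-:*.:=.=##%%%%%#%%%%%---
-----::#%...*%%%%%%%%%%%%%%%+-
:----:%%%  ..=%%%%#%%%%%%%#%%=
--:--%%%%  %-..%%%#%#%%%%%%%+:
--:-%%%%%*  *#..##%%%%%%%%%*--
---%#%%#%%#:.-%..-%%%%%%%%+---
--%%%%%%%%@%- .#..#*+%##%*----
-:-%#%%#%%%%%+..  ++++#%#:----
--::#%#%%%%%%%#:..++=+##------
::---+%%#%%%%#%#-.++=%#-:-----
-----:=%%%%%%++=++++++:-------
-------:%#%%%+=+++=++::-----:-
-----:---*%%++++++++::::------
----------+%+=++++=::::::-----
------------++++=+:::::..:--:-
-:-------:--.=+=+.::.::::.::--
-----------:::+*::::::..::::--
----------------.:::::::::::--
```

Panel stands on edge on the mat, released. I'll close the fingers, step to its +y side and tip it.

Request:
{"method": "carry_out", "body": {
  "moves": [
    [[0, 0.008, 0], 0],
    [[0.001, 0.02, 0], 0],
    [[0.001, 0.034, 0], 0],
    [[0.001, 0.041, 0], 0],
    [[0.001, 0.041, 0.008], 0],
    [[0.001, 0.041, 0.022], 0],
    [[0.001, 0.041, 0.038], 0],
    [[0.001, 0.041, 0.051], 0],
    [[0.001, 0.041, 0.059], 0],
    [[0.001, 0.041, 0.061], 0]
  ],
  "hand": -1
}}

```text
t: 25.7
ee_pos: [0.4221, 0.119, 0.0581]
orientation: [0.01, 1.0, -0.001, -0.001]
force: [0.7, 1.3, 0.1]
width: -0.0
finger_force: 0.0
```

Request:
{"method": "carry_out", "body": {
  "moves": [
    [[0, -0.005, 0], 0],
    [[0, -0.012, 0], 0],
    [[0, -0.018, 0], 0],
    [[0, -0.023, 0], 0],
    [[0, -0.028, 0], 0],
    [[0, -0.033, 0], 0],
    [[0, -0.038, 0], 0],
    [[0, -0.038, 0], 0],
    [[0, -0.038, 0], 0],
    [[0, -0.02, -0.02], 0]
  ]
}}

```text
t: 26.7
ee_pos: [0.4203, 0.0978, 0.0774]
orientation: [0.011, 1.0, -0.001, -0.003]
force: [0.6, 0.4, 0.5]
width: 0.0003
finger_force: 0.0
```

```bash
python3 plan.py .423 .12 .12 -1.5; python3 - <<'E'
from blob import *
for n in('top','side'):
    c=snap(n,n+'9')
    g=c['img'].max(2); b=g[245:330:3,245:345:3] if n=='top' else g[230:335:4,280:400:4]
    print(n); print('\n'.join(''.join(' .:-=+*#%@'[min(9,v//22)] for v in r) for r in b))
E
```

```text
t 26.7 pos [0.4203 0.0978 0.0774] phi 88.8 tilt [-0.005 -0.003 -1.   ] q1,q6 [ 0.59 -2.19] w 0.0003 F [0.6 0.4 0.5] ff 0.0
shift mm [ -2.   22.1 -42.7] yaw 0.3
top
*+********@*----::::::::::::::::::
**********#@----------------:::::-
*********#+@%---------------------
********#**#@:--------------------
****#*#*****@*%%##%#%%#%%%%%#%%---
***=-*******@*#######%%##%#%##%---
***--*****=+@**%#%##%%%##%###%%---
**********#+@=+::----+###%##%##---
***********#@-+:-::::*%#%#%%#%%---
**********+@%-=::::::*#%%%%###%---
**********%@-===##%::*#%#%%%%%#---
**=****%+#@*==.+--%:-##%%#%%#%#---
++#+***+%@#===:===%-:##%%######:--
@@++++@@@+==--.-=+%::%%#%#%#%%#---
#%@@@@@+====:..=:-#::%%#%%##%%%---
%%#*=======:.::*%%#::##%%%%%##%---
@##*++===:..#::+#%#::%%%%%##%%%---
@%*+=:....=#*::###%::%%%%%%%%%%---
#*+=+++++++++...::-::%#%%%##%%%---
*-:+++++=++++...:-:::%%%#%#%%##---
-::++++++++++....::::%##%%#%%#%---
-::+++++++++++++##%#*%%#%%#%##%---
--:++++++++=+#%#%%%%%%%####%#%%---
--:+=++=+++++%%#%#%####%%%##%##---
-::++++++++++%#%%#%%#%#%%#%%%%%---
:::::::::::::---------=======++-:-
::::.::::::::-------------
[... 220 characters left out ...]
::-*%%*+=---:-----
-*:::::::::::::-+#*%#---------
-+::::::::::::-::**%%%+-------
-+:::::::::::::::+*%%%#%------
---::::::.:::::::+*%#%%%%+----
-:=-:::::::::::::+%%%#%%%%%---
----=:::::::::::+*%#%%%%%%%%+-
-------:::::::-+..:%%%%%%%#%%=
----:%%%##=-+*%%%:..#%%%%%#%+:
:---%#%#%#%+=.+%%#=..+%%%%#+:-
---%##%#%%%%#..:%%*...%%%%+---
--%%%%%%%%%%%%...=.:.##%%*:---
::-%#%%%%%#%%%%=....%%###-----
:--:#%#%%%%%%#%++..+%%##:-----
-:--:+%%#%%%+++==++%#%#-------
:--:---%%%%%=++++=+%%#-:------
--:-----%#%%++=++==+#:-------:
--:-:----*%=+++++++=:-----:---
-----------+++++++=:::-------:
--------:-::++++++:::..-:-----
--:--:--::::.=+=+:.:.:.::---::
--------:-:::.-+:.::::.::-----
---:::-------::::::..::::::---
```

Request:
{"method": "carry_out", "body": {
  "moves": [
    [[0, 0.01, -0.015], 0],
    [[0, 0.025, -0.035], 0],
    [[0, 0.045, -0.055], 0],
    [[0, 0.065, -0.075], 0],
    [[0, 0.085, -0.085], 0],
    [[0, 0.105, -0.085], 0],
    [[0, 0.12, -0.085], 0],
    [[0, 0.13, -0.085], 0],
    [[0, 0.135, -0.085], 0],
    [[0, 0.135, -0.085], 0]
  ],
  "hand": 1
}}

```text
t: 27.8
ee_pos: [0.4249, 0.2345, 0.1638]
orientation: [0.009, 1.0, -0.0, -0.0]
force: [-0.1, -0.1, 0.5]
width: 0.0852
finger_force: 0.0
```

```bash
python3 - <<'E'
from blob import *
for n in('top','side'):
    c=snap(n,n+'10')
    b=(250,252,342,324) if n=='top' else (285,238,400,332)
    for th in(60,75): print(n,th,dark(c,b,th))
    g=c['img'].max(2); b=g[258:314:2,262:314:1] if n=='top' else g[230:335:4,280:400:2]
    print('\n'.join(''.join(' .:-=+*#%@'[min(9,v//22)] for v in r) for r in b))
E
```

```text
top 60 []
top 75 [([0, 0, 92, 72, 952], [[250.0, 252.0], [341.0, 252.0], [341.0, 323.0], [250.0, 323.0]]), ([34, 14, 24, 42, 613], [[283.5, 306.4], [284.7, 265.4], [307.1, 266.1], [305.9, 307.0]])]
%%##%%%%%%%%##%%%%######%%%%%%%#%%%#%%%###%%%%%#%%%%
%######%#######%%##%%%%%%%%%##%#%%####%#######%#%###
%%#%#####%###########%%%%%%%%####%%%##%#%%####%%%%%#
#%%####%%%%%#%#######%%%%%%%%#%%%%%%#%%####%%%##%%%%
#######%%%#%%%%%%%%%#%#::::::::::::-:---------+%####
###%%#%#####%%%%#####%#-::::-:::::::::-:::::::+%%###
%%%%%%%%%#%%%%%%#######:::::::-:::::::-:-:--:-*%%#%#
###%%%%%#%%%%#######%%#:::::::::::::-:::-::::-*%%#%%
#%%######%%%%%#%%###%%#:::::-+======+++=-::::-*#####
%%%%%%%%%######%%%###%#:::::+%%%%%%%%%%#:::::=*####%
%#%%%######%%%%%%#%%%%+:::::+%%#######%#-::::=#%##%%
%%%%@%#%%#%%%%%%######-:::::+%%%%%%###%#-:-::=#%%%##
%%%%%%%%########%%####=:::::+%#######%%*:::::=####%#
%###%#%%%%%%#####%%%%#=:::::+%%%%%%###%#:::::+%%%%%%
%%%%%%%%%%%%####%%%%%#-:::::+%%%#####%%#:::::+%%%%%%
####%%%%%%#####%%%%###-:::::+%%###%%%#%#:::::+%%%##%
%%#%%%%%####%%%%%%%%%*-::::-*###%%#####+:::::=##%%%#
#
[... 2090 characters left out ...]
:.-=......=#*######*:------::
::::::::.::::::::++*#####%##%#=........=########*-:::::-::::
::::::::..::..-+*%%####*#####%%%#:...-########*-::-::-:-::-:
::::.::::::-+####%####%#####%######*######%#*-:-:---::-:::::
.:.::-==--::-*############################*-:::::-::::::::::
::::::::::-::::+#########################-:::-:::::::::::::-
:::::::::::-:::::-*##########%#########=:-::::::::::--::::::
::::::::::::::::::-:=########*#######+::::-:::::::::::::::::
:::::-:::::::::::-::::-*#####%#####+:::::--:---:::::::::::::
::::-::::::-:::::::::::::-*##*###+:::-:-:::::::::-::::::::::
::-::::::::::::::::::-::::::+##+::::::::-:::::::-:::::::::::
-::::::::::::::::::::.:-:::::-::::::-::::::-:::::-:::-::::::
```

```bash
python3 - <<'E'
from fit import *
rect=lambda a,b,h:[[a/2,b/2,h],[a/2,-b/2,h],[-a/2,-b/2,h],[-a/2,b/2,h]]
t=[(284.2,265),(307.6,265.7),(306.4,307.5),(283,306.8)];s=[(317.6,277.8),(331.6,258.6),(366.8,284.3),(352.7,303.4)]
A=(T,rect(.11,.062,.009),t);B=(S,rect(.11,.062,.006),s)
fit('P',[A,B],[.42,.04,0]);fit('Pt',[A],[.42,.04,0]);fit('Ps',[B],[.42,.04,0])
import plan; plan.go(.4237,.0455,.164,-1.5)
E
```

```text
P [0.4233 0.0434 0.0118] deg 0.7 res px [[-0.3, 1.4], [-0.4, 0.8], [0.7, 0.6], [0.4, 1.3], [-2.0, -2.1], [0.2, 1.8], [0.3, 0.3], [-1.5, -2.2]]
Pt [ 0.4259  0.0437 -0.0111] deg -0.6 res px [[0.1, 0.1], [-0.0, 0.0], [0.1, -0.1], [-0.2, -0.0]]
Ps [0.4208 0.0435 0.0356] deg 2.0 res px [[-1.4, -1.0], [0.4, 2.5], [1.2, 0.4], [-0.1, -1.7]]
t 27.9 pos [0.4249 0.2339 0.1641] phi 88.9 tilt [-0.    -0.001 -1.   ] q1,q6 [ 0.83 -2.42] w 0.0856 F [-0.2  1.2 -0. ] ff 0.0
shift mm [  -2.4 -188.4    0.2] yaw 0.4
```

Request:
{"method": "carry_out", "body": {
  "moves": [
    [[0, -0.01, 0], 0],
    [[-0.001, -0.03, 0], 0],
    [[-0.001, -0.055, 0], 0],
    [[-0.002, -0.085, 0], 0],
    [[-0.002, -0.115, 0.005], 0],
    [[-0.003, -0.143, 0.015], 0],
    [[-0.004, -0.165, 0.03], 0],
    [[-0.004, -0.18, 0.045], 0],
    [[-0.004, -0.188, 0.06], 0],
    [[-0.004, -0.19, 0.07], 0]
  ]
}}

```text
t: 28.9
ee_pos: [0.4244, 0.0426, 0.0935]
orientation: [0.011, 1.0, -0.0, -0.0]
force: [-0.5, 0.8, 0.1]
width: 0.0852
finger_force: 0.0
```

```bash
python3 plan.py .4255 .0437 .012 -0.8
```

```text
t 28.9 pos [0.4244 0.0426 0.0935] phi 88.8 tilt [-0.001 -0.    -1.   ] q1,q6 [ 0.47 -2.06] w 0.0852 F [-0.5  0.8  0.1] ff 0.0
shift mm [-1.1  1.1 81.5] yaw -0.4
```

Request:
{"method": "carry_out", "body": {
  "moves": [
    [[-0.001, 0.001, 0.008], 0],
    [[-0.001, 0.001, 0.022], 0],
    [[-0.001, 0.001, 0.038], 0],
    [[-0.001, 0.001, 0.053], 0],
    [[-0.001, 0.001, 0.065], 0],
    [[-0.001, 0.001, 0.073], 0],
    [[-0.001, 0.001, 0.078], 0],
    [[-0.001, 0.001, 0.081], 0],
    [[-0.001, 0.001, 0.082], 0],
    [[-0.001, 0.001, 0.082], 0]
  ]
}}

```text
t: 29.9
ee_pos: [0.4266, 0.0455, 0.0125]
orientation: [0.01, 1.0, 0.0, 0.0]
force: [-0.5, -0.4, 0.1]
width: 0.0855
finger_force: 0.0
```

Request:
{"method": "carry_out", "body": {
  "moves": [
    [[0, 0, 0], 0],
    [[0, 0, 0], 0],
    [[0, 0, 0], 0],
    [[0, 0, 0], 0],
    [[0, 0, 0.001], 0],
    [[0, 0, 0.001], 0],
    [[0, 0, 0.002], 0],
    [[0, 0, 0.002], 0],
    [[0, 0, 0.003], 0],
    [[0, 0, 0.003], 0]
  ],
  "hand": 0.65
}}

```text
t: 30.9
ee_pos: [0.4263, 0.0453, 0.0091]
orientation: [0.01, 1.0, -0.0, -0.0]
force: [-0.4, 0.4, -0.0]
width: 0.0702
finger_force: 0.0
```

Still no bench contact, so I'll lower a little further.

Request:
{"method": "carry_out", "body": {
  "moves": [
    [[0, 0, 0.0005], 0],
    [[0, 0, 0.001], 0],
    [[0, 0, 0.0015], 0],
    [[0, 0, 0.002], 0],
    [[0, 0, 0.0025], 0],
    [[0, 0, 0.003], 0],
    [[0, 0, 0.003], 0],
    [[0, 0, 0.003], 0],
    [[0, 0, 0.003], 0],
    [[0, 0, 0.003], 0]
  ]
}}

```text
t: 31.9
ee_pos: [0.4264, 0.0454, 0.0063]
orientation: [0.01, 1.0, 0.0, 0.0]
force: [-0.2, 0.2, 0.1]
width: 0.0703
finger_force: 0.0
```

Request:
{"method": "carry_out", "body": {
  "moves": [
    [[0, 0, 0.0005], 0],
    [[0, 0, 0.001], 0],
    [[0, 0, 0.0015], 0],
    [[0, 0, 0.002], 0],
    [[0, 0, 0.0025], 0],
    [[0, 0, 0.003], 0],
    [[0, 0, 0.003], 0],
    [[0, 0, 0.003], 0],
    [[0, 0, 0.003], 0],
    [[0, 0, 0.003], 0]
  ]
}}

```text
t: 32.9
ee_pos: [0.4264, 0.0454, 0.0033]
orientation: [0.01, 1.0, 0.0, 0.0]
force: [-0.7, -0.3, -0.4]
width: 0.0709
finger_force: 0.0
```

Request:
{"method": "carry_out", "body": {
  "moves": [
    [[0, 0, -0.0005], 0],
    [[0, 0, -0.001], 0],
    [[0, 0, -0.001], 0],
    [[0, 0, -0.001], 0],
    [[0, 0, -0.001], 0],
    [[0, 0, -0.001], 0],
    [[0, 0, -0.001], 0],
    [[0, 0, -0.001], 0],
    [[0, 0, -0.001], 0],
    [[0, 0, -0.001], 0]
  ],
  "hand": -1
}}

```text
t: 33.9
ee_pos: [0.4283, 0.0456, 0.0061]
orientation: [0.009, 1.0, 0.0, 0.002]
force: [-1.3, -2.1, 14.1]
width: 0.0601
finger_force: 69.4
```

Request:
{"method": "carry_out", "body": {
  "moves": [
    [[0, 0, -0.002], 0],
    [[0, 0, -0.003], 0],
    [[0, 0, -0.005], 0],
    [[0, 0, -0.009], 0],
    [[0, 0, -0.015], 0],
    [[0, 0, -0.023], 0],
    [[0, 0, -0.031], 0],
    [[0, 0, -0.037], 0],
    [[0, 0, -0.04], 0],
    [[0, 0, -0.04], 0]
  ]
}}

```text
t: 34.9
ee_pos: [0.4267, 0.0455, 0.0448]
orientation: [0.01, 1.0, 0.0, 0.001]
force: [-0.6, -0.7, -1.6]
width: 0.0605
finger_force: 64.6
```

```bash
python3 plan.py .6237 -.0211 .18 -1.5; python3 - <<'E'
from blob import *
for n in('top','side'):
    c=snap(n,n+'11')
    g=c['img'].max(2); b=g[240:330:3,245:345:2] if n=='top' else g[200:335:4,280:400:2]
    print(n); print('\n'.join(''.join(' .:-=+*#%@'[min(9,v//22)] for v in r) for r in b))
E
```

```text
t 34.9 pos [0.4267 0.0455 0.0448] phi 88.9 tilt [ 0.001  0.001 -1.   ] q1,q6 [ 0.47 -2.06] w 0.0605 F [-0.6 -0.7 -1.6] ff 64.6
shift mm [-198.4  -62.8 -135. ] yaw 0.4
top
---:----------:%@@@%#*##@@@@======================
------------:@@@+=*****+*=*%@@:..:::::::::::::::::
-----------*@@+++%=*****=+**+@@@..:::.::::::::::::
---------:*@#++*****#*#********@@-----------------
---------=@%++******##*#*##**=-*@@----------------
-----=*+%@@=+=**##*###*##**#*=+*@@:-::------------
----#%@@@@%+=+*#*#######*********@%%%%%%%%#%#%=---
-#%@@@@@@@**+**#**#*---#**###***+@@###%##%#%%%+---
@@@@@@@@@@++***#*###=-=**##*****+@@%#%%###%%%#=---
@@@@@@@@@@*+******##*#######*=*=#@**%%#%%%%###=---
@@@@@@@@@@@++***##*#***####***=+@@+%###%######=---
@@@@@@@@@%@@+******#**#**#****+%@#*%#%%%%####%=---
@@@@@@@@@@%@#++***************#@@-*#-=+%#%%##%=---
@@@@@@@@@@@#@@++***+*****%**+@@%==*#+#+%%%#%##=---
@@@@@@@@@@@%%@@@++=******++@@@===+%%%%*#%%####=---
@@@@@@@@@@@@%%*%@@@@@%@@@@@@====::.+.-+###%%%%+---
@@@@@@@@@@@@@####*=*%@%*+======.=%#-+%%##%%%%%=---
-@@@@@@@@@@@@@@%###**++=====-.:+*%%#%%##%%%%#%=---
@%@@@@@@@@@
[... 1979 characters left out ...]
=. ....-++++*%%%%#%%*:-------
--:-#%%%%#%%%%%%%%%%%%%%%#++++++++-.-+++++++++#%%#----------
------=%%%%%%%%%%%%%%%%%%*+++++*+++++++++++++++#------------
---:-:::=#%%%%%%%%%%%%@%+++++++++++++++++++++=::::----------
-----------+%%@%%%%%%%%*+++**+++++++++++++++:::::.::--------
--:--:--------#%%%#%%%%@+++++#*++++=+++++=:::::::::::-------
----------------=%%%%%%#%#+++*@*+++==++=-.:::::::.:::::---:-
----:--------------*%%%%%%%%%%%%#+++++-::::::.:::::.:::::-::
---------------------=#%%%%%%%%%%*++-::::::::::::.::::::::-:
---------:------------:-+%%%%%%%%%+:::::::::::.:::::::::::--
---------------------------#%%%%*-::::::::::::::::::::::::--
--------:-------------------:+*--:::::::::::::::.::::..:::--
```

Request:
{"method": "carry_out", "body": {
  "moves": [
    [[0, 0, -0.015], 0],
    [[-0.002, -0.001, -0.04], 0],
    [[-0.014, -0.005, -0.07], 0],
    [[-0.036, -0.012, -0.1], 0],
    [[-0.066, -0.021, -0.122], 0.4],
    [[-0.098, -0.032, -0.135], 0.4],
    [[-0.13, -0.042, -0.135], 0.4],
    [[-0.16, -0.052, -0.135], 0.4],
    [[-0.185, -0.06, -0.135], 0.4],
    [[-0.198, -0.064, -0.135], 0.4]
  ]
}}

```text
t: 36.0
ee_pos: [0.6244, -0.0233, 0.1776]
orientation: [0.014, 1.0, -0.0, -0.001]
force: [-0.6, -0.5, -0.9]
width: 0.06
finger_force: 64.8
```

Request:
{"method": "carry_out", "body": {
  "moves": [
    [[0, 0, 0.005], 0],
    [[0, 0, 0.012], 0],
    [[0, 0, 0.022], 0],
    [[0, 0, 0.034], 0],
    [[0, 0, 0.046], 0],
    [[0, 0, 0.058], 0],
    [[0, 0, 0.068], 0],
    [[0, 0, 0.076], 0],
    [[0, 0, 0.08], 0],
    [[0, 0, 0.08], 0]
  ]
}}

```text
t: 37.0
ee_pos: [0.6229, -0.0225, 0.0987]
orientation: [0.013, 1.0, -0.0, -0.0]
force: [-0.2, -0.3, -0.0]
width: 0.0599
finger_force: 64.8
```

```bash
python3 plan.py .6237 -.022 .063 -1.5
```

```text
t 37.0 pos [ 0.6229 -0.0225  0.0987] phi 88.5 tilt [-0.001 -0.    -1.   ] q1,q6 [ 0.21 -1.81] w 0.0599 F [-0.2 -0.3 -0. ] ff 64.8
shift mm [-0.8  0.5 35.7] yaw 0.0
```

Request:
{"method": "carry_out", "body": {
  "moves": [
    [[0, 0, 0.005], 0],
    [[-0.001, 0, 0.01], 0],
    [[-0.001, 0, 0.015], 0],
    [[-0.001, 0, 0.02], 0],
    [[-0.001, 0, 0.024], 0],
    [[-0.001, 0, 0.027], 0],
    [[-0.001, 0, 0.029], 0],
    [[-0.001, 0, 0.031], 0],
    [[-0.001, 0, 0.032], 0],
    [[-0.001, 0, 0.032], 0]
  ]
}}

```text
t: 38.0
ee_pos: [0.6241, -0.0224, 0.0672]
orientation: [0.013, 1.0, -0.0, -0.0]
force: [0.5, -0.9, -1.0]
width: 0.0602
finger_force: 64.8
```

Request:
{"method": "carry_out", "body": {
  "moves": [
    [[0, 0, 0.0005], 0],
    [[0, 0, 0.001], 0],
    [[0, 0, 0.0015], 0],
    [[0, 0, 0.002], 0],
    [[0, 0, 0.0025], 0],
    [[0, 0, 0.003], 0],
    [[0, 0, 0.003], 0],
    [[0, 0, 0.003], 0],
    [[0, 0, 0.003], 0],
    [[0, 0, 0.003], 0]
  ]
}}

```text
t: 39.0
ee_pos: [0.6242, -0.0224, 0.0643]
orientation: [0.013, 1.0, 0.0, 0.0]
force: [-0.6, 0.5, -0.8]
width: 0.0601
finger_force: 64.8
```

Request:
{"method": "carry_out", "body": {
  "moves": [
    [[0, 0, 0.0005], 0],
    [[0, 0, 0.001], 0],
    [[0, 0, 0.0015], 0],
    [[0, 0, 0.002], 0],
    [[0, 0, 0.002], 0],
    [[0, 0, 0.002], 0],
    [[0, 0, 0.002], 0],
    [[0, 0, 0.002], 0],
    [[0, 0, 0.002], 0],
    [[0, 0, 0.002], 0]
  ]
}}

```text
t: 40.0
ee_pos: [0.6241, -0.0224, 0.0631]
orientation: [0.013, 1.0, -0.0, 0.0]
force: [-2.4, 0.1, 5.5]
width: 0.0603
finger_force: 65.4
```

Contact at z = 0.063, as predicted. Releasing slightly and rising.

Request:
{"method": "carry_out", "body": {
  "moves": [
    [[0, 0, 0], 0],
    [[0, 0, 0], 0],
    [[0, 0, 0], 0],
    [[0, 0, 0], 0],
    [[0, 0, -0.001], 0],
    [[0, 0, -0.005], 0],
    [[0, 0, -0.015], 0],
    [[0, 0, -0.035], 0],
    [[0, 0, -0.06], 0],
    [[0, 0, -0.09], 0]
  ],
  "hand": 0.8
}}

```text
t: 41.0
ee_pos: [0.6237, -0.0225, 0.1534]
orientation: [0.013, 1.0, -0.0, -0.0]
force: [1.1, -0.1, 0.6]
width: 0.0774
finger_force: 0.0
```

Request:
{"method": "carry_out", "body": {
  "moves": [
    [[0.01, 0, -0.02], 0],
    [[0.03, 0, -0.04], 0],
    [[0.06, 0.01, -0.06], 0],
    [[0.09, 0.03, -0.06], 0],
    [[0.12, 0.06, -0.06], 0],
    [[0.14, 0.1, -0.06], 0],
    [[0.15, 0.13, -0.06], 0],
    [[0.15, 0.15, -0.06], 0],
    [[0.15, 0.16, -0.06], 0],
    [[0.15, 0.16, -0.06], 0]
  ]
}}

```text
t: 42.0
ee_pos: [0.4785, 0.1422, 0.2128]
orientation: [0.012, 1.0, 0.0, 0.0]
force: [0.0, 0.4, 0.2]
width: 0.0769
finger_force: 0.0
```

```bash
python3 - <<'E'
from fit import *
from blob import dark
rect=lambda a,b,h:[[a/2,b/2,h],[a/2,-b/2,h],[-a/2,-b/2,h],[-a/2,b/2,h]]
c=snap('top','top12');d=snap('side','side12')
for th in(60,75): print(dark(c,(290,175,350,245),th)); print(dark(d,(262,185,335,250),th))
for g in (c['img'].max(2)[172:248:2,285:357],d['img'].max(2)[178:252:2,255:345]):
    print('\n'.join(''.join(' .:-=+*#%@'[min(9,v//22)] for v in r) for r in g))
print([round(float(np.abs(proj(c,[.6232,-.021,.065])-0)[0,i]),1) for i in(0,1)])
E
```

```text
[([21, 20, 17, 26, 47], [[303.8, 214.8], [317.5, 190.6], [327.0, 196.0], [313.3, 220.2]]), ([0, 58, 59, 12, 212], [[289.5, 243.9], [290.1, 233.0], [348.3, 236.0], [347.7, 246.9]])]
[([0, 0, 30, 21, 499], [[262.0, 185.0], [291.0, 185.0], [291.0, 205.0], [262.0, 205.0]]), ([0, 0, 63, 65, 1838], [[251.1, 225.7], [313.7, 173.6], [338.3, 203.2], [275.8, 255.3]]), ([45, 42, 28, 23, 221], [[306.8, 248.8], [334.0, 227.0], [339.1, 233.3], [311.9, 255.1]])]
[([0, 0, 60, 22, 174], [[290.0, 175.0], [349.0, 175.0], [349.0, 196.0], [290.0, 196.0]]), ([20, 14, 23, 41, 591], [[310.0, 189.0], [332.0, 189.0], [332.0, 229.0], [310.0, 229.0]]), ([0, 58, 60, 12, 247], [[290.0, 244.0], [290.0, 233.0], [349.0, 233.0], [349.0, 244.0]])]
[([0, 0, 31, 22, 526], [[262.0, 185.0], [292.0, 185.0], [292.0, 206.0], [262.0, 206.0]]), ([0, 0, 73, 65, 2189], [[245.7, 229.4], [319.7, 167.8], [345.2, 198.5], [271.3, 260.1]]), ([44, 42, 29, 23, 323], [[305.9, 248.9], [333.7, 226.6], [342.6, 237.7], [314.8, 260.0]])]
------------------------------------------------------------------------
---------------------------------
[... 5349 characters left out ...]
@@@@@@#++=+++++=+++=+++==-:::.::....:::----:::-:
:::::-::-:... ........... ..:=++++++++++=====-==++++++++++++++==-::.:..:.::::::------::=++
::::---::-:::.. . ...... .:---+++++++++++======++++++=+++==+==-:::..:.:::.::---:-:-:-=##%%
::-:-::::-::-::.. ..... .:-=--=+++++++++=======++++++++++==-::.:..:::::.::------::-+#%%%#%
-:::-:-:----::-:::.. ....:-=-::=++++++++========+++++++==-:.:.:.:.:::::-::--::::-+#%%%##%%
::--::-:::--:::::-:.... .:-=-:.::-=++++++======+=+=+==-::::::.::..::-------::--*#%%%%%%##%
::-:-:::::---:-::::::....:-=-:.....-=+++============-::.....::::::---:----:-+#%%%%%#######
:-:::-:::-:::::--:-::-::.-----:::....:-==========-::.:::..:::.::-:-:--:---+#%%%#%#%%%%###%
[321.0, 208.7]
```

```bash
python3 - <<'E'
from fit import *
rect=lambda a,b,h:[[a/2,b/2,h],[a/2,-b/2,h],[-a/2,-b/2,h],[-a/2,b/2,h]]
c=load('top12')['img'].max(2).astype(int)
for x in(312,316,320,324,328,331): print(x,'top',c[183:194,x],'bot',c[224:234,x])
for y in(194,200,210,220,226): print(y,'L',c[y,304:314],'R',c[y,328:337])
print(proj(T,R.from_euler('z',-.026).apply(rect(.11,.062,.065))+[.6237,-.0224,0]).round(1))
for n in('top0','top10','top12'):
    g=load(n)['img']; print(n)
a=load('top0')['img'].astype(int);b=load('top10')['img'].astype(int)
import plan; plan.go(.5,.1,.2,0)
E
```

```text
312 top [ 87  81  82  92 147  79  59  61  58  62  60] bot [ 64  66  61  63  58  77 156 162 209 236]
316 top [ 82  81  80  75 174  87  53  62  64  63  63] bot [ 61  63  59  65  60  40 164 168 194 234]
320 top [ 77  86  79  75 145  81  58  62  64  62  66] bot [ 62  59  64  63  68  54 164 166 182 232]
324 top [ 78  81  78  80 127  98  60  58  61  61  62] bot [ 61  67  62  67  64  45 159 165 162 233]
328 top [76 83 85 80 99 89 67 64 65 64 57] bot [ 66  61  63  60  63  31 156 165 164 218]
331 top [ 77  78  81  83 104 102  67  60  60  61  61] bot [ 57  63  59  62  60  30 236 239 234 234]
194 L [232 232 232 234 235 228 135  50  60  68] R [ 64  59  60  62  62  87 144 160 161]
200 L [230 232 230 235 228 165  76  59  61  64] R [ 54  65  68  59  56 151 240 232 230]
210 L [232 230 235 225 158 142  58  63  65  59] R [ 56  64  61  64  74 169 238 234 232]
220 L [232 231 232 226 164 125  51  63  62  59] R [ 62  59  67  59  94 189 238 233 232]
226 L [231 231 232 226 158 102  54  64  61  62] R [ 63  67  63  59  97 190 237 233 232]
[[310.5 187.7]
 [334.1 188.6]
 [332.8 229.7]
 [308.8 228.7]]
top0
top10
top12
t 42.1 pos [0.4785 0.1408 0.2125] phi 88.5 tilt [ 0. -0. -1.] q1,q6 [ 0.6 -2.2] w 0.0768 F [ 0.4 -0.7  1.2] ff 0.0
shift mm [-22.5 -40.3  12.5] yaw -1.5
```

```bash
python3 -c "
from station import ctrl; print(ctrl.job_done())"
```

```text
the job is handed in; nothing more can be done
None
```

The transformer, the heat sink (fins up) and the windowed panel (flat) are stacked centred and square in the carton. The panel measures within about 3 mm of the heat sink's centre. The job was handed in at about 42 s; no verdict came back.

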